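# Switch the dryer-ball dispenser over to its other chute

## Task

The green chute of the dryer-ball dispenser is full and the other balls are held up behind it. Push the empty blue basket along the worktop until it is fully home in its bay under the blue chute, and only then press the raised blue end of the seesaw lever right down, so that the gate tips over and the three waiting balls run down the blue chute into the basket; wait until they lie still in it, with the three balls of the green chute left where they are. Just push and press with the fingertips: do not lift the basket, touch no ball, and leave the things standing around where they are.

Things in the scene. Friction and masses are not known exactly. Their poses are not given: they have to be found in the camera images.
- dispenser: dryer-ball dispenser bolted to the worktop: white sheet chutes on a grey-blue stand, 290 mm deep, 490 wide, 225 high. Origin on the worktop under the gate; x points to its back (away from the robot), y to the robot's left, z up. In this frame (mm) the feed chute comes from the back (x 31 to 197, y 20) to the gate at x 0, y 0; the green-edged chute, closed at its end, runs left to y 186.
- blue_mouth (a point): middle of the floor at the open end of the blue-edged chute, over the basket bay: x 0, y -162, 96 mm high in the dispenser's frame. The chute falls to it from the gate (y -38) and is 92 mm or more high underneath. Gate housing and both chutes lie within x -40 to 40 and their walls are at most 166 mm high.
- bay (a point): point on the worktop where the basket's origin lies when it is fully home against the back stop: x 12, y -210 mm in the dispenser's frame. The bay opens to the front (-x), is 140 mm wide between 50 mm high guides from x -45 on, which flare out to 175 at x -77; the stop's face is at x 72. A deflector plate 155 mm high stands on the outer guide, y -282, x -25 to 55.
- rocker (a joint): weighted seesaw diverter on a shaft along the dispenser's x, 128 mm high at y 0: a 70 mm gate plate under the balls and, on the same shaft in front of the housing, a lever with two press pads and a dark weight, up to 180 high, in its middle. 0 rad = tipped to green (left), blue pad raised; 0.52 = tipped to blue (right). 0.5 to 1 N on a pad moves it; past the middle it falls over and stays.
- blue_pad (a point): centre of the top face of the blue press pad (40 x 40 mm, 10 thick, right end of the lever), x -75 mm in the dispenser's frame. Raised: y -83, about 168 mm high, sloping 0.26 rad; fully down: y -92, about 122 mm high.
- green_pad (a point): centre of the top face of the green press pad (40 x 40 mm, left end of the lever), x -75 mm in the dispenser's frame; it moves opposite to the blue pad.
- basket: empty blue plastic basket, open on top, 120 mm (its x) by 130 mm (its y) by 80 high, walls 3 mm, about 0.22 kg, standing loose on the worktop in front of the bay. Origin under its middle; its flat front wall, with a paper label, is at its x -60.
- ball1: orange dryer ball with low nubs, 50 mm across, about 60 g, origin at its centre; lies in the green chute, which is full at the start
- ball2: orange dryer ball with low nubs, 50 mm across, about 60 g, origin at its centre; lies in the green chute, which is full at the start
- ball3: orange dryer ball with low nubs, 50 mm across, about 60 g, origin at its centre; lies in the green chute, which is full at the start
- ball4: orange dryer ball with low nubs, 50 mm across, about 60 g, origin at its centre; waits on the gate at the start
- ball5: orange dryer ball with low nubs, 50 mm across, about 60 g, origin at its centre; waits in the feed chute at the start
- ball6: orange dryer ball with low nubs, 50 mm across, about 60 g, origin at its centre; waits in the feed chute at the start
- softener: bystander: white fabric-softener bottle with blue cap, 72 mm across, 200 tall; origin under its middle
- spray_can: bystander: green starch spray can, 53 mm across, 190 tall; origin under its middle
- dosing_cup: bystander: clear plastic dosing cup, 64 mm across, 55 tall; origin under its middle
- scrub_brush: bystander: wooden scrubbing brush, 150 x 50 x 45 mm, long side along its x; origin under its middle
- peg_tub: bystander: yellow tub of clothes pegs, 100 mm across, 75 tall (pegs stand out to about 100); origin under its middle
- iron: bystander: blue and white iron lying flat, 220 x 105 mm, 124 tall; origin under its middle
- sheet_carton: bystander: upright carton of dryer sheets, 75 x 150 x 110 tall; origin under its middle
There are look-alikes about, which are no part of the job. What is shaped like the basket but orange is not meant. Leave any purple look-alike of the ball4 alone.

How it is judged:
By the outcome, as a careful person would: the job done as asked, in the order asked, and still so for the second after the job is handed in, with the robot touching nothing.
It also fails if it takes over 46 s, if anything falls off the work surface, if the arm or the gripper's body presses on something with over 40 N, if the wrist force passes 120 N, or if a joint passes its speed limit or range.

## Robot

A 6-joint arm with a two-finger parallel gripper is mounted at the origin on the work surface. World frame = base frame: x ahead of the robot, y to its left, z up, the work surface at z = 0. Lengths are in m, angles in degrees, forces in N, time in s.
With the tool pointing down it reaches from about 0.25 to 0.725 m from the base axis. Payload 9.7 kg.
Tool frame: the origin (TCP) lies midway between the tips of the shut fingers; the grasp point (between the pads) lies behind it (bot.pinch_z is the z of the grasp point in the tool frame, in m); z points along the fingers, y is the direction in which the jaws open and shut (so a half turn about z gives the same grasp; the last joint's range is limited). The gripper opens to 85 mm and grips with 20 to 120 N. Pads are 22 mm wide; open, the fingers measure 114 mm over their backs; the gripper's body (76 mm by 85 mm) begins 54 mm behind the grasp point. The pads swing forward as they close: fully open they stand 13 mm farther back than shut.
Start: joints at [73.797, 4.979, 10.078, 95.1, 0, 90], TCP at [0.153, 0.528, 0.231] pointing down, gripper open.
Joint ranges: [-179.16, 179.16], [-48.56, 103.87], [-65.8, 70.77], [-126.05, 130.52], [-82.76, 87.17], [-180, 180]. Speed limits (degrees/s): [127.2, 127.2, 147.25, 180, 180, 180].

## Interface

Orientations are given as [roll, pitch, yaw] about the fixed x, y, z axes, in that order (R = Rz(yaw) Ry(pitch) Rx(roll)).
In Python, from workcell import monitor, vision, ticket, bot gives the robot as it stands.
- The arm moves only by the tool carry_out, never from a script. Its argument "increments" is one flat list of numbers, 7 for each row, row after row: the turn, a rotation vector about the tool's x, y, z each as a share of 45 degrees, from -1 to 1, then the shift along the tool's x, y, z each as a share of 200 mm, from -1 to 1, then the opening, from 0 (shut) to 1 (fully open). A call has 1 to 8 rows; each row shifts and turns the commanded pose from where the row before left it, along the tool's axes as they then stand; what a row does not reach is not made up. A row lasts 1/12 s, in which the tool goes at most 41.7 mm and 7.16 degrees, less where a joint would pass 70% of its speed; a pose out of reach is approached as far as the arm can. A call with a number of a shift or a turn outside -1 to 1 is refused whole. A call with a gripper value outside its range is refused whole. The fingers move at their own pace and stop on an object; "squeeze" is the grip in N (left out, the last holds). Time passes only in rows, so rows that do not move let the fingers close. It gives the time, the measured TCP pose, the force and the opening at its end, in the units of the state.
- monitor.get_obs(): the state, without advancing time (a new reading comes with each control period).
- vision.camera(name): name is "side" or "top" or "wrist"; returns a dict with "pixels" (384x512x3 uint8, red, green, blue), "depth" (384x512 float32, m along the optical axis (not along the pixel's ray), 0 where there is no reading), "mtx" (3x3 intrinsics, pixels), "position" and "rotation" of the camera in the world. Camera axes: x right, y down, z forward; pixel columns grow to the right and rows downward; lengths in m; the calibration is good to about 2 mm. The wrist camera is an equidistant fisheye: a pixel r from the principal point sees the ray r / f radians off the axis. A picture is of the moment at which its call begins.
- ticket.job_done(): hands the job in, once; it reports no verdict.
Trained networks look in a picture, given as the dict that the camera call returned (one of the last four; its "shot" number tells which), for a name from the list of things; names that differ only in an ending like _2 or _b are one class to them, and where a whole thing is asked for, a point or a joint stands for the part that bears it (a point fixed in the world has none). Each returns a list of dicts, best first, with "confidence" (0 to 1); they miss things now and then, are a little off and sometimes report something else, mostly with a low value. They report only what shows in the picture. A call takes as long as a camera call. They do not tell look-alikes from the thing itself.
- vision.look_for(picture, label): "point" ([x, y, z] in m, in world coordinates, good to about 4 mm: the middle of the surface that is visible of it).
- vision.outline_of(picture, label): "region" (384x512 bool, what is visible of it).
The state is a dict: "time": time; "q": joint angles; "qd": joint speeds; "joint_efforts": joint torques, N m; "ee_pos": TCP position; "tcp_rot": TCP orientation; "wrist_force": force on the tool from outside, world axes, zero at the start; "torque": the same for the moment, N m; "opening": finger opening in m.
Only numpy, scipy, OpenCV 4.12 (cv2) and the standard library are available. Lean on these libraries where they do the work, as an engineer would, in place of code of your own. Each camera call takes 0.05 s, during which the arm holds its last target. There are 200 camera calls.

## Working session

There is one attempt and no reset: what is moved stays moved. The work goes in short steps, Python scripts to look and compute and a tool call to move; the robot and the scene stay as the last step left them, time stands still between calls to the robot, and variables do not carry over. Pictures are saved under pics/ and viewed, about 8 in all and at most 12, crops included, and the job is handed in when it is done.

Besides the shell and the picture viewer there is one more tool, called after "Emit:" by a JSON object that holds its "name" and its "arguments", one argument or row to a line. carry_out: Moves the arm, as the interface text tells. Its arguments: {"type":"object","properties":{"increments":{"type":"array"},"squeeze":{"type":"number"}},"required":["increments"]}

```bash
mkdir -p pics
cat > h.py <<'E'
import numpy as np,cv2
from workcell import monitor,vision,ticket,bot
def save(p,n,crop=None,s=1):
    im=p["pixels"][...,::-1]
    if crop: im=im[crop[1]:crop[3],crop[0]:crop[2]]
    cv2.imwrite("pics/"+n,cv2.resize(im,None,fx=s,fy=s,interpolation=cv2.INTER_CUBIC))
def cloud(p):
    d=p["depth"];v,u=np.indices(d.shape);K=np.array(p["mtx"])
    c=np.stack([(u-K[0,2])/K[0,0]*d,(v-K[1,2])/K[1,1]*d,d],-1)
    return c@np.array(p["rotation"]).T+np.array(p["position"])
def px(p,X):
    K=np.array(p["mtx"]);c=np.array(p["rotation"]).T@(np.array(X)-p["position"]);return (K@c/c[2])[:2].round()
E
python3 - <<'E'
from h import *
print(monitor.get_obs())
T=vision.camera("top");S=vision.camera("side")
for p,n in((T,"t"),(S,"s")):
    save(p,n+"0.png",s=1.5); print(n,p["position"],np.round(p["rotation"],2).tolist())
    for l in("basket","dispenser","blue_pad","green_pad","rocker","ball1","blue_mouth"):
        print(l,[(np.round(r["point"],3).tolist(),round(r["confidence"],2),px(p,r["point"]).tolist()) for r in vision.look_for(p,l)])
np.savez("t0.npz",c=cloud(T),i=T["pixels"]);np.savez("s0.npz",c=cloud(S),i=S["pixels"])
E
```

```text
{'time': 0.0, 'q': array([ 7.37983923e+01,  5.01099620e+00,  1.00347272e+01,  9.50979919e+01,
       -4.54570756e-04,  9.00007898e+01]), 'qd': array([ 0.0480856 ,  0.00838446,  0.06712168, -0.00499331, -0.00441082,
       -0.07441953]), 'joint_efforts': array([ 1.15487715e-04, -5.20388103e+01,  4.64801967e+01,  1.64836604e-02,
        1.74820907e-04, -2.49006938e-06]), 'ee_pos': array([0.15340179, 0.52794903, 0.2305865 ]), 'tcp_rot': array([-1.79925739e+02,  4.55593972e-04,  1.63797603e+02]), 'wrist_force': array([0.56178819, 0.2253836 , 0.33564842]), 'torque': array([ 0.00717795,  0.02607582, -0.02131932]), 'opening': 0.08543917993469954}
t [0.46741537 0.00535066 1.14314298] [-175.75, -1.56, -90.43]Traceback (most recent call last):
  File "<stdin>", line 7, in <module>
  File "h.py", line 12, in px
    K=np.array(p["mtx"]);c=np.array(p["rotation"]).T@(np.array(X)-p["position"]);return (K@c/c[2])[:2].round()
                                                                                         ~^~
ValueError: matmul: Input operand 1 does not have enough dimensions (has 0, gufunc core with signature (n?,k),(k,m?)->(n?,m?) requires 1)
```

Rotation is given as roll/pitch/yaw; fixing the helper.

```bash
cat >> h.py <<'E'
from scipy.spatial.transform import Rotation as Ro
_cam=vision.camera
def cam(n):
    p=dict(_cam(n));p["R"]=Ro.from_euler("xyz",p["rotation"],degrees=True).as_matrix();return p
def cloud(p):
    d=p["depth"];v,u=np.indices(d.shape);K=np.array(p["mtx"])
    c=np.stack([(u-K[0,2])/K[0,0]*d,(v-K[1,2])/K[1,1]*d,d],-1)
    return c@p["R"].T+np.array(p["position"])
def px(p,X):
    K=np.array(p["mtx"]);c=p["R"].T@(np.array(X)-p["position"]);return (K@c/c[2])[:2].round()
E
python3 - <<'E'
from h import *
T=cam("top");S=cam("side")
for p,n in((T,"t"),(S,"s")):
    save(p,n+"0.png",s=1.5)
    for l in("basket","dispenser","blue_pad","green_pad","rocker","ball1"):
        print(n,l,[(np.round(r["point"],3).tolist(),round(r["confidence"],2),px(p,r["point"]).tolist()) for r in vision.look_for(p,l)])
np.savez("t0.npz",c=cloud(T),i=T["pixels"]);np.savez("s0.npz",c=cloud(S),i=S["pixels"])
E
```

```text
t basket [([0.525, -0.218, 0.004], 0.82, [321.0, 197.0]), ([0.277, -0.241, 0.004], 0.82, [330.0, 278.0])]
t dispenser [([0.752, -0.012, 0.103], 0.87, [254.0, 116.0]), ([0.51, 0.035, 0.006], 0.72, [239.0, 202.0]), ([0.507, 0.231, 0.135], 0.63, [165.0, 202.0])]
t blue_pad [([0.615, -0.017, 0.144], 0.82, [257.0, 162.0])]
t green_pad [([0.618, -0.019, 0.14], 0.68, [257.0, 161.0])]
t rocker [([0.613, -0.014, 0.142], 0.64, [255.0, 162.0])]
t ball1 [([0.728, 0.017, 0.186], 0.84, [244.0, 117.0]), ([0.685, 0.103, 0.151], 0.8, [212.0, 136.0]), ([0.679, 0.056, 0.157], 0.73, [229.0, 138.0]), ([0.68, 0.01, 0.175], 0.62, [246.0, 136.0]), ([0.68, 0.157, 0.14], 0.61, [193.0, 139.0]), ([0.815, -0.227, 0.041], 0.55, [324.0, 102.0]), ([0.775, 0.018, 0.191], 0.5, [243.0, 99.0]), ([0.612, -0.017, 0.14], 0.41, [256.0, 163.0])]
s basket [([0.525, -0.21, 0.044], 0.78, [279.0, 175.0]), ([0.323, -0.176, 0.03], 0.61, [326.0, 195.0])]
s dispenser [([0.718, 0.034, 0.072], 0.61, [209.0, 192.0])]
s blue_pad [([0.613, 0.014, 0.146], 0.93, [237.0, 180.0])]
s green_pad [([0.61, 0.011, 0.146], 0.58, [238.0, 180.0])]
s rocker [([0.611, 0.014, 0.147], 0.81, [237.0, 180.0]), ([0.715, 0.032, 0.077], 0.58, [210.0, 192.0]), ([0.507, 0.039, 0.039], 0.23, [261.0, 215.0])]
s ball1 [([0.773, 0.027, 0.186], 0.69, [194.0, 163.0]), ([0.679, 0.072, 0.153], 0.63, [213.0, 184.0]), ([0.68, 0.023, 0.168], 0.61, [219.0, 172.0]), ([0.82, -0.217, 0.042], 0.51, [214.0, 158.0]), ([0.682, 0.159, 0.143], 0.39, [201.0, 200.0])]
```

View pics/t0.png

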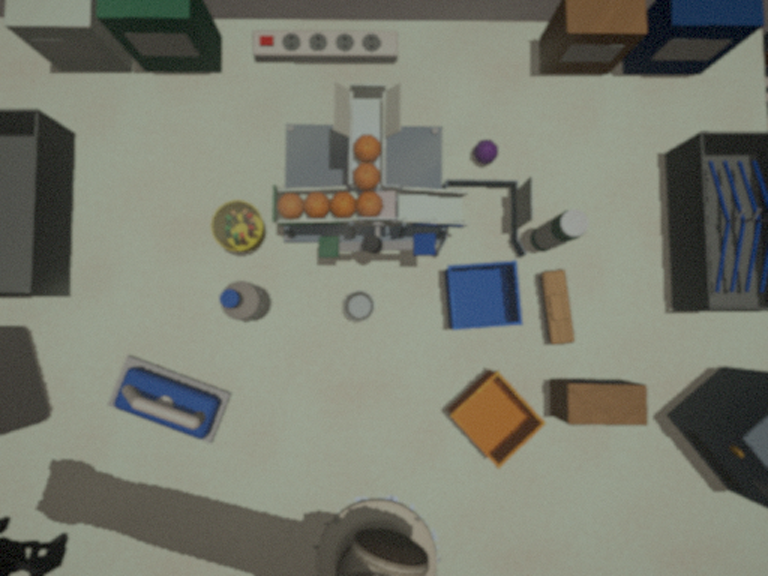

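View pics/s0.png

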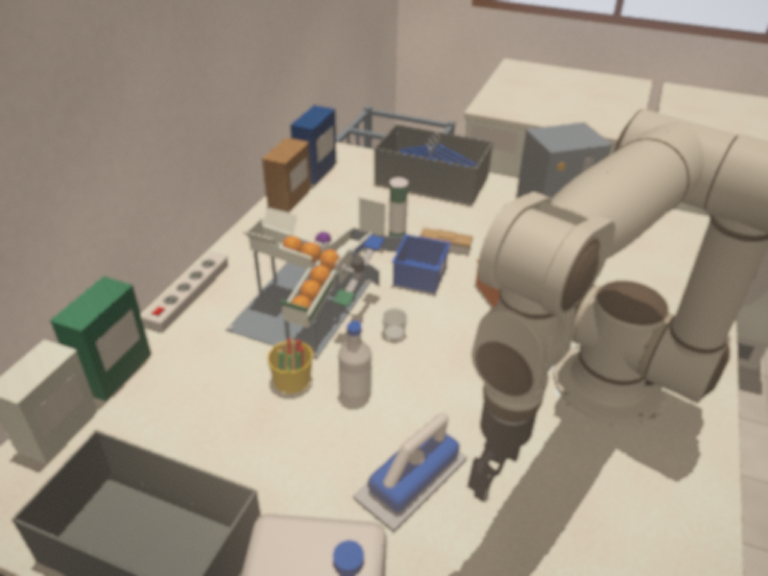

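Top view (1.5x px): the blue basket is at (482,295) and the orange look-alike at (495,418). The bay has dark guides at (515,220) and its stop at (480,183). The raised blue pad is at (425,245), the green pad at (328,248), and the purple ball at (485,152). The brush at (557,305) and the spray can at (560,230) are close on the right. I choose the blue basket, which has its wall toward the robot and stands in front of the bay. Next I measure accurately and check with a crop.

Run:
```python
from h import *
d=np.load("t0.npz");c=d["c"];i=d["i"];hsv=cv2.cvtColor(i,cv2.COLOR_RGB2HSV)
bl=(hsv[...,0]>100)&(hsv[...,0]<128)&(hsv[...,1]>130)
gr=(hsv[...,0]>40)&(hsv[...,0]<90)&(hsv[...,1]>80)
def reg(u0,v0,u1,v1):
    m=np.zeros(bl.shape,bool);m[v0:v1,u0:u1]=1;return m
P=c[bl&reg(270,150,300,175)];print("bluepad",len(P),np.median(P,0),P.min(0),P.max(0))
P=c[gr&reg(205,155,232,178)];print("greenpad",len(P),np.median(P,0),P.min(0),P.max(0))
B=c[reg(290,165,355,225)&(c[...,2]>.065)&(c[...,2]<.095)&(bl|True)]
print("rim",len(B),B.min(0),B.max(0),cv2.minAreaRect((B[:,:2]*1000).astype(np.float32)))
m=bl&reg(290,165,355,225);B=c[m];print("basket all",cv2.minAreaRect((B[:,:2]*1000).astype(np.float32)),np.percentile(B[:,2],[2,50,98]))
# guide heights 
def show(u0,v0,u1,v1,su,sv,n):
    print(n)
    for v in range(v0,v1,sv): print(v,[tuple((c[v,u]*1000).round().astype(int).tolist()) for u in range(u0,u1,su)])
show(296,119,350,127,8,2,"stop"); show(336,128,356,172,3,5,"guide")
# back stand / feed chute edges: height mask over 90mm in dispenser
M=reg(175,50,312,176)&(c[...,2]>.09);Q=c[M]
print("tall",Q.min(0),Q.max(0))
im=np.hstack([i[40:240,170:410][...,::-1]]);cv2.imwrite("pics/c1.png",cv2.resize(im,None,fx=3,fy=3,interpolation=cv2.INTER_CUBIC))
```

```text
return _methods._mean(a, axis=axis, dtype=dtype,
  ret = um.true_divide(
Traceback (most recent call last):
ValueError: zero-size array to reduction operation minimum which has no identity
```

Run:
```python
from h import *
d=np.load("t0.npz");c=d["c"];i=d["i"];hsv=cv2.cvtColor(i,cv2.COLOR_RGB2HSV)
bl=(hsv[...,0]>100)&(hsv[...,0]<128)&(hsv[...,1]>130)
print("g",hsv[160:170:3,212:226:3].tolist())
def reg(u0,v0,u1,v1):
    m=np.zeros(bl.shape,bool);m[v0:v1,u0:u1]=1;return m
m=reg(205,155,232,178)&(i[...,1]>i[...,0]*1.25);P=c[m&(c[...,2]>.05)];print("greenpad",len(P),np.median(P,0) if len(P) else 0)
P=c[bl&reg(270,150,300,175)&(c[...,2]>.15)];print("bluepad",P.mean(0),np.percentile(P,[3,97],axis=0))
B=c[reg(290,165,355,225)&(c[...,2]>.065)&(c[...,2]<.095)]
print("rim",len(B),cv2.minAreaRect((B[:,:2]*1000).astype(np.float32)))
B=c[bl&reg(290,165,355,225)];print("basket all",cv2.minAreaRect((B[:,:2]*1000).astype(np.float32)),np.percentile(B[:,2],[2,50,98]))
def show(u0,v0,u1,v1,su,sv,n):
    print(n)
    for v in range(v0,v1,sv): print(v,[tuple((c[v,u]*1000).round().astype(int).tolist()) for u in range(u0,u1,su)])
show(296,119,350,127,8,2,"stop"); show(336,128,356,172,3,5,"guide")
im=i[40:240,170:410][...,::-1];cv2.imwrite("pics/c1.png",cv2.resize(im,None,fx=3,fy=3,interpolation=cv2.INTER_CUBIC))
```

```text
g [[[69, 40, 102], [67, 62, 90], [66, 72, 95], [63, 57, 98], [64, 62, 95]], [[45, 37, 124], [65, 68, 97], [64, 59, 95], [61, 58, 96], [67, 62, 91]], [[51, 40, 102], [65, 63, 97], [63, 54, 100], [63, 62, 98], [63, 56, 91]], [[45, 39, 105], [67, 61, 96], [65, 59, 95], [64, 67, 95], [65, 72, 89]]]
greenpad 149 [0.61207401 0.08710627 0.12232926]
bluepad [ 0.61051374 -0.08607237  0.16854697] [[ 0.59416365 -0.10231966  0.16323035]
 [ 0.62633117 -0.07103903  0.1737469 ]]
rim 417 ((523.35302734375, -209.58865356445312), (125.38693237304688, 136.51365661621094), 4.077695369720459)
basket all ((517.372314453125, -132.4204559326172), (116.98645782470703, 281.8691711425781), 4.020323753356934) [-0.00158654  0.00316339  0.08199055]
stop
119 [(772, -146, -1), (759, -163, 48), (773, -197, -4), (772, -222, -1), (771, -247, 0), (772, -272, 0), (771, -298, 1)]
121 [(755, -140, 37), (756, -165, 35), (755, -189, 38), (754, -213, 43), (754, -238, 42), (754, -262, 43), (752, -284, 52)]
123 [(749, -140, 38), (756, -169, 11), (755, -194, 13), (755, -218, 16), (754, -243, 17), (754, -268, 18), (746, -284, 51
[... 536 characters left out ...]
 -1), (689, -283, 27), (683, -283, 60), (675, -282, 96), (669, -282, 127), (664, -283, 153)]
148 [(679, -271, -1), (679, -280, 0), (673, -282, 29), (668, -283, 60), (661, -282, 98), (657, -285, 116), (679, -328, -2)]
153 [(663, -270, -1), (663, -280, -3), (658, -282, 28), (663, -299, -3), (662, -307, 3), (663, -318, -1), (663, -328, -3)]
158 [(648, -271, -4), (647, -279, 0), (643, -283, 23), (639, -285, 49), (647, -308, -1), (646, -316, 3), (644, -320, 21)]
163 [(631, -269, 0), (632, -280, -5), (630, -287, 5), (626, -288, 37), (631, -307, 2), (631, -316, 1), (630, -324, 7)]
168 [(616, -269, 0), (615, -278, 1), (615, -288, 0), (614, -294, 12), (610, -296, 38), (615, -316, 1), (616, -326, -2)]
```

View pics/c1.png

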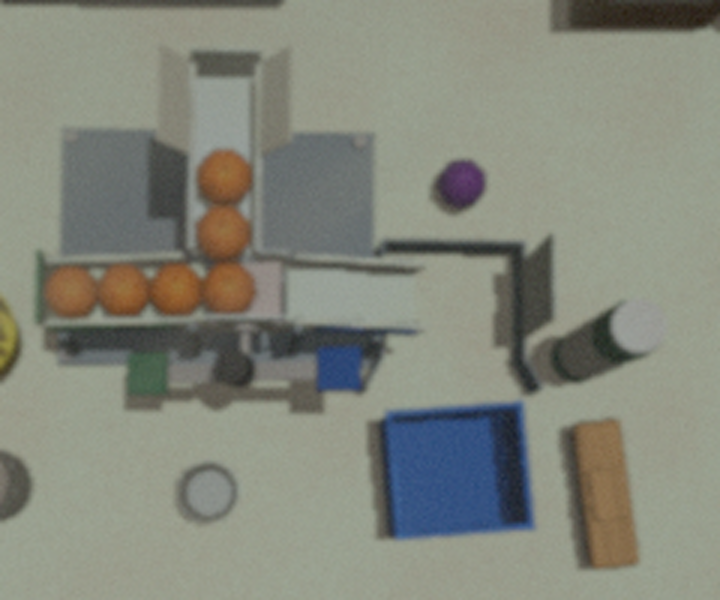

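The crop confirms the choice: the blue basket is at crop px (460,470), yawed about +4°, straight in front of the bay. The dispenser yaw is about -0.5° with its origin near (0.685,-0.002), so basket home is near (0.695,-0.212) and the basket has to move about 172 mm. I check clearances before going in.

Run:
```python
from h import *
d=np.load("t0.npz");c=d["c"]
print("pinch",bot.pinch_z,[a for a in dir(bot) if a[0]!="_"])
m=np.zeros(c.shape[:2],bool);m[240:315,292:365]=1
B=c[m&(c[...,2]>.03)];print("orange",B.min(0),B.max(0))
# tallest things along path x .1-.5
m=np.zeros(c.shape[:2],bool);m[180:300,60:330]=1;B=c[m&(c[...,2]>.03)]
print("max z",B[:,2].max())
B=c[(c[...,1]<-.25)&(c[...,1]>-.45)&(c[...,0]>.35)&(c[...,0]<.66)&(c[...,2]>.02)]
print("right things",cv2.minAreaRect((B[:,:2]*1000).astype(np.float32)),B[:,1].max())
```

```text
pinch -0.0187 ['PlanningError', 'pinch_z']
orange [ 0.19733133 -0.31946908  0.03009316] [0.46741537 0.00535066 1.14314298]
max z 1.1431429812802536
right things ((504.7381896972656, -349.7716064453125), (310.7097473144531, 197.7589874267578), 0.3881615400314331) -0.25035712070037813
```

Emit:
{"name": "carry_out", "arguments": {
  "increments": [0, 0, -0.12, 0, 0, -0.13, 0.7, 0, 0, -0.12, 0, 0, -0.13, 0.7, 0, 0, -0.12, 0, 0, -0.13, 0.7, 0, 0, 0, -0.067, -0.185, 0, 0.7, 0, 0, 0, -0.067, -0.185, 0, 0.7, 0, 0, 0, -0.067, -0.185, 0, 0.7, 0, 0, 0, -0.067, -0.185, 0, 0.7, 0, 0, 0, -0.067, -0.185, 0, 0.7]
}}

```text
time: 1.52
ee_pos: [0.2206, 0.3415, 0.3092]
tcp_rot: [180.0, 0.0, -180.0]
wrist_force: [0.9, -0.7, -0.3]
opening: 0.0596
```

Emit:
{"name": "carry_out", "arguments": {
  "increments": [0, 0, 0, -0.067, -0.184, 0, 0.7, 0, 0, 0, -0.067, -0.184, 0, 0.7, 0, 0, 0, -0.067, -0.184, 0, 0.7, 0, 0, 0, -0.067, -0.184, 0, 0.7, 0, 0, 0, -0.067, -0.184, 0, 0.7, 0, 0, 0, -0.067, -0.184, 0, 0.7, 0, 0, 0, -0.067, -0.184, 0, 0.7, 0, 0, 0, -0.067, -0.184, 0, 0.7]
}}

```text
time: 2.18
ee_pos: [0.3276, 0.0468, 0.3097]
tcp_rot: [180.0, 0.1, -180.0]
wrist_force: [1.0, 1.4, 0.2]
opening: 0.0597
```

Emit:
{"name": "carry_out", "arguments": {
  "increments": [0, 0, 0, -0.067, -0.184, 0, 0.7, 0, 0, 0, -0.067, -0.184, 0, 0.7, 0, 0, 0, -0.067, -0.184, 0, 0.7, 0, 0, 0, -0.067, -0.184, 0, 0.7, 0, 0, 0, -0.067, -0.184, 0, 0.7, 0, 0, 0, -0.067, -0.184, 0, 0.7, 0, 0, 0, -0.067, -0.184, 0, 0.7, 0, 0, 0, 0, 0, 0, 0.7]
}}

```text
time: 2.85
ee_pos: [0.4228, -0.2139, 0.307]
tcp_rot: [-180.0, -0.1, 179.8]
wrist_force: [1.2, 0.2, 0.3]
opening: 0.0597
```

Run:
```python
from h import *
d=np.load("t0.npz");c=d["c"]
m=np.zeros(c.shape[:2],bool);m[240:315,292:365]=1
B=c[m&(c[...,2]>.03)&(c[...,2]<.2)];print("orange",B.min(0),B.max(0))
o=monitor.get_obs();print(o["time"],o["ee_pos"],o["tcp_rot"],o["q"],o["wrist_force"])
```

```text
orange [ 0.19733133 -0.31946908  0.03009316] [ 0.37692451 -0.13941467  0.08513059]
2.85 [ 0.42275864 -0.21388924  0.30701963] [-1.79996588e+02 -1.36637224e-01  1.79777495e+02] [-2.67979299e+01 -2.88958149e+00  1.06726446e+01  1.03682901e+02
 -6.41797683e-02 -2.65753613e+01] [1.18583384 0.16302416 0.30772844]
```

Emit:
{"name": "carry_out", "arguments": {
  "increments": [0, 0, 0, 0, 0, 0.2, 0.7, 0, 0, 0, 0, 0, 0.2, 0.7, 0, 0, 0, 0, 0, 0.2, 0.7, 0, 0, 0, 0, 0, 0.2, 0.7, 0, 0, 0, 0, 0, 0.2, 0.7, 0, 0, 0, 0, 0, 0.2, 0.7, 0, 0, 0, 0, 0, 0.2, 0.7, 0, 0, 0, 0, 0, 0.02, 0.7]
}}

```text
time: 3.52
ee_pos: [0.4176, -0.2068, 0.0187]
tcp_rot: [179.8, -0.5, -180.0]
wrist_force: [-0.9, 0.6, -0.1]
opening: 0.0601
```

Emit:
{"name": "carry_out", "arguments": {
  "increments": [0, 0, 0, -0.04, 0, 0, 0.7, 0, 0, 0, -0.04, 0, 0, 0.7, 0, 0, 0, -0.04, 0, 0, 0.7, 0, 0, 0, -0.04, 0, 0, 0.7]
}}

```text
time: 3.85
ee_pos: [0.4559, -0.2094, 0.0279]
tcp_rot: [-179.9, 0.2, -180.0]
wrist_force: [-1.9, 0.8, 1.1]
opening: 0.0596
```

Emit:
{"name": "carry_out", "arguments": {
  "increments": [0, 0, 0, -0.04, 0, 0, 0.7, 0, 0, 0, -0.04, 0, 0, 0.7, 0, 0, 0, -0.04, 0, 0, 0.7, 0, 0, 0, -0.04, 0, 0, 0.7, 0, 0, 0, -0.04, 0, 0, 0.7, 0, 0, 0, -0.04, 0, 0, 0.7, 0, 0, 0, -0.04, 0, 0, 0.7, 0, 0, 0, -0.04, 0, 0, 0.7]
}}

```text
time: 4.52
ee_pos: [0.5182, -0.2089, 0.0252]
tcp_rot: [180.0, -0.0, 180.0]
wrist_force: [-1.7, 0.6, 1.0]
opening: 0.0599
```

Emit:
{"name": "carry_out", "arguments": {
  "increments": [0, 0, 0, -0.03, 0, 0, 0.7, 0, 0, 0, -0.03, 0, 0, 0.7, 0, 0, 0, -0.03, 0, 0, 0.7, 0, 0, 0, -0.03, 0, 0, 0.7, 0, 0, 0, 0, 0, 0, 0.7]
}}

```text
time: 4.93
ee_pos: [0.5426, -0.2089, 0.0252]
tcp_rot: [-180.0, 0.0, -180.0]
wrist_force: [0.1, -0.6, -0.3]
opening: 0.0599
```

Run:
```python
from h import *
o=monitor.get_obs();print(o["time"],o["ee_pos"],o["tcp_rot"],o["wrist_force"])
T=cam("top");save(T,"t1.png",(170,60,410,240),3);W=cam("wrist");np.savez("t1.npz",c=cloud(T),i=T["pixels"])
print([(r["point"],r["confidence"]) for r in vision.look_for(T,"basket")])
```

```text
4.9333 [ 0.5426065  -0.20889727  0.02521606] [-1.79996657e+02  4.65607543e-02 -1.79987657e+02] [ 0.06732165 -0.61164129 -0.28782504]
[([0.638, -0.1992, 0.0063], 0.86), ([0.759, -0.0119, 0.0969], 0.17)]
```

View pics/t1.png

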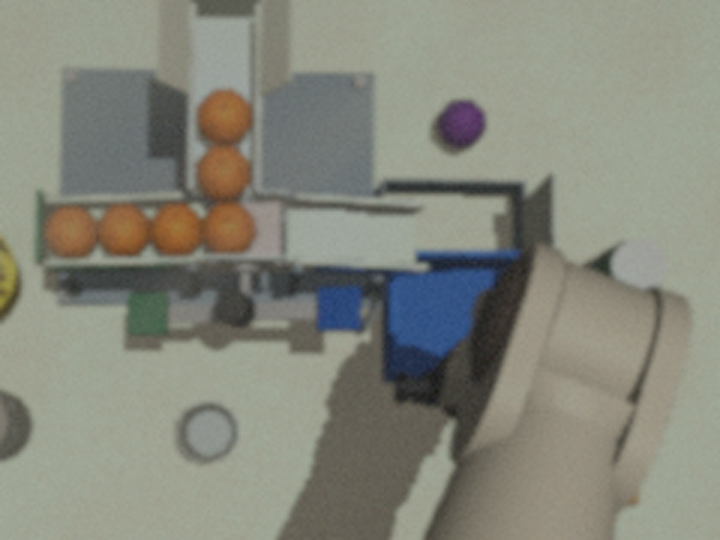

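The top view shows the basket's back wall at px (465,260), already in the bay mouth and square. The fingers bear on its front, and the purple ball, pads and cup are untouched. I continue, slower near the end.

Emit:
{"name": "carry_out", "arguments": {
  "increments": [0, 0, 0, -0.035, 0, 0, 0.7, 0, 0, 0, -0.035, 0, 0, 0.7, 0, 0, 0, -0.035, 0, 0, 0.7, 0, 0, 0, -0.035, 0, 0, 0.7, 0, 0, 0, -0.035, 0, 0, 0.7, 0, 0, 0, -0.035, 0, 0, 0.7, 0, 0, 0, -0.035, 0, 0, 0.7, 0, 0, 0, -0.035, 0, 0, 0.7]
}}

```text
time: 5.75
ee_pos: [0.5982, -0.2089, 0.0252]
tcp_rot: [180.0, -0.0, 180.0]
wrist_force: [-2.4, -0.2, 1.1]
opening: 0.06
```

Emit:
{"name": "carry_out", "arguments": {
  "increments": [0, 0, 0, -0.02, 0, 0, 0.7, 0, 0, 0, -0.02, 0, 0, 0.7, 0, 0, 0, -0.02, 0, 0, 0.7]
}}

```text
time: 6.0
ee_pos: [0.6098, -0.2088, 0.0252]
tcp_rot: [180.0, -0.0, 180.0]
wrist_force: [-1.9, -0.3, 0.4]
opening: 0.0598
```

Now in 2 mm rows, watching the force.

Emit:
{"name": "carry_out", "arguments": {
  "increments": [0, 0, 0, -0.01, 0, 0, 0.7, 0, 0, 0, -0.01, 0, 0, 0.7, 0, 0, 0, -0.01, 0, 0, 0.7, 0, 0, 0, -0.01, 0, 0, 0.7]
}}

```text
time: 6.33
ee_pos: [0.6175, -0.2089, 0.0253]
tcp_rot: [180.0, -0.0, 180.0]
wrist_force: [-1.2, 0.5, -0.5]
opening: 0.06
```

Emit:
{"name": "carry_out", "arguments": {
  "increments": [0, 0, 0, -0.01, 0, 0, 0.7, 0, 0, 0, -0.01, 0, 0, 0.7]
}}

```text
time: 6.5
ee_pos: [0.6205, -0.2087, 0.0252]
tcp_rot: [180.0, -0.1, 180.0]
wrist_force: [-16.0, 3.1, 5.1]
opening: 0.0597
```

Hard contact at x≈0.62, as predicted (0.624). One small further nudge to seat it, then I back off.

Emit:
{"name": "carry_out", "arguments": {
  "increments": [0, 0, 0, -0.005, 0, 0, 0.7, 0, 0, 0, 0, 0, 0, 0.7]
}}

```text
time: 6.67
ee_pos: [0.6204, -0.2085, 0.025]
tcp_rot: [180.0, -0.3, 179.9]
wrist_force: [-13.1, 2.9, 4.4]
opening: 0.0595
```

Emit:
{"name": "carry_out", "arguments": {
  "increments": [0, 0, 0, 0.02, 0, 0, 0.7, 0, 0, 0, 0.08, 0, 0, 0.7, 0, 0, 0, 0.15, 0, 0, 0.7, 0, 0, 0, 0.15, 0, 0, 0.7, 0, 0, 0, 0, 0, -0.2, 0, 0, 0, 0, 0, 0, -0.2, 0, 0, 0, 0, 0, 0, -0.2, 0, 0, 0, 0, 0, 0, -0.2, 0]
}}

```text
time: 7.33
ee_pos: [0.5421, -0.2088, 0.1874]
tcp_rot: [-180.0, 0.1, 180.0]
wrist_force: [1.0, -0.2, -0.7]
opening: 0.0117
```

Emit:
{"name": "carry_out", "arguments": {
  "increments": [0, 0, 0, 0, 0, -0.2, 0, 0, 0, 0, 0, 0, -0.2, 0, 0, 0, 0, 0.19, 0, 0, 0, 0, 0, 0, 0.19, 0, 0, 0, 0, 0, 0, 0.19, 0, 0, 0, 0, 0, 0, 0.19, 0, 0, 0]
}}

```text
time: 7.83
ee_pos: [0.3895, -0.2088, 0.2654]
tcp_rot: [-180.0, 0.1, -180.0]
wrist_force: [0.1, -0.1, 0.3]
opening: 0.0
```

Run:
```python
from h import *
o=monitor.get_obs();print(o["time"],o["ee_pos"],o["tcp_rot"],o["wrist_force"],o["opening"])
T=cam("top");save(T,"t2.png",(170,60,410,240),3);c=cloud(T);i=T["pixels"];np.savez("t2.npz",c=c,i=i)
hsv=cv2.cvtColor(i,cv2.COLOR_RGB2HSV);bl=(hsv[...,0]>100)&(hsv[...,0]<128)&(hsv[...,1]>130)
m=np.zeros(bl.shape,bool);m[115:180,296:348]=1
for n,z0,z1 in(("rim",.065,.095),("floor",-.01,.015)):
    B=c[m&bl&(c[...,2]>z0)&(c[...,2]<z1)];print(n,len(B),cv2.minAreaRect((B[:,:2]*1000).astype(np.float32)),B.min(0),B.max(0))
m=np.zeros(bl.shape,bool);m[145:178,265:296]=1;P=c[m&bl&(c[...,2]>.14)];print("pad",P.mean(0),np.percentile(P,[3,97],axis=0))
```

```text
7.8333 [ 0.38948141 -0.20881899  0.26543332] [-1.79966525e+02  7.37844783e-02 -1.79970187e+02] [ 0.11488832 -0.05695871  0.31302459] 4.8486846171107795e-05
rim 179 ((691.220947265625, -208.19105529785156), (131.1996307373047, 120.54039764404297), 89.46184539794922) [ 0.63105409 -0.27432634  0.06592063] [ 0.75181291 -0.14211436  0.08581868]
floor 820 ((700.4413452148438, -215.178955078125), (112.7691879272461, 102.42271423339844), 89.88053894042969) [ 0.64928318 -0.27166448 -0.00440418] [ 0.75177005 -0.15890127  0.01489138]
pad [ 0.60955134 -0.08523166  0.17465325] [[ 0.59416496 -0.10212062  0.16293405]
 [ 0.62661935 -0.07090337  0.17434589]]
```

View pics/t2.png

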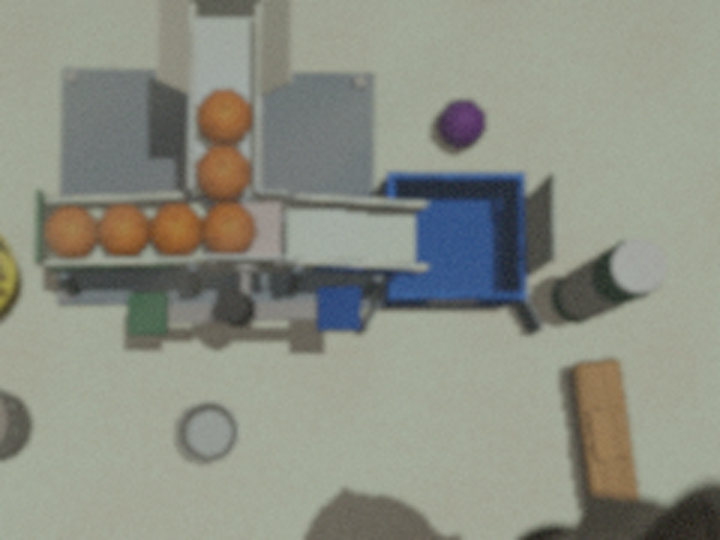

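The crop shows the basket in the bay, square, with the chute end over it and the balls and pads unchanged. The measured rim centre (0.691) is about 3 mm short of my stop estimate. That's within error, but I push firmly once more to be sure it's home.

Emit:
{"name": "carry_out", "arguments": {
  "increments": [0, 0, 0, -0.19, 0, 0, 0.7, 0, 0, 0, -0.19, 0, 0, 0.7, 0, 0, 0, -0.19, 0, 0.1, 0.7, 0, 0, 0, -0.19, 0, 0.1, 0.7, 0, 0, 0, 0, 0, 0.2, 0.7, 0, 0, 0, 0, 0, 0.2, 0.7, 0, 0, 0, 0, 0, 0.2, 0.7, 0, 0, 0, 0, 0, 0.2, 0.7]
}}

```text
time: 8.55
ee_pos: [0.5406, -0.2087, 0.0647]
tcp_rot: [-180.0, 0.1, -180.0]
wrist_force: [0.1, -0.5, -0.3]
opening: 0.0598
```

Emit:
{"name": "carry_out", "arguments": {
  "increments": [0, 0, 0, -0.03, 0, 0.2, 0.7, 0, 0, 0, -0.07, 0, 0, 0.7, 0, 0, 0, -0.07, 0, 0, 0.7, 0, 0, 0, -0.07, 0, 0, 0.7, 0, 0, 0, -0.07, 0, 0, 0.7, 0, 0, 0, -0.04, 0, 0, 0.7, 0, 0, 0, 0, 0, 0, 0.7]
}}

```text
time: 9.13
ee_pos: [0.6116, -0.2088, 0.0264]
tcp_rot: [-180.0, 0.1, -180.0]
wrist_force: [0.4, -0.1, -0.5]
opening: 0.0599
```

Emit:
{"name": "carry_out", "arguments": {
  "increments": [0, 0, 0, -0.01, 0, 0, 0.7, 0, 0, 0, -0.01, 0, 0, 0.7, 0, 0, 0, 0, 0, 0, 0.7]
}}

```text
time: 9.38
ee_pos: [0.614, -0.2089, 0.0266]
tcp_rot: [-180.0, 0.0, 180.0]
wrist_force: [0.0, -0.0, -0.8]
opening: 0.0597
```

Emit:
{"name": "carry_out", "arguments": {
  "increments": [0, 0, 0, -0.01, 0, 0, 0.7, 0, 0, 0, -0.01, 0, 0, 0.7, 0, 0, 0, -0.01, 0, 0, 0.7, 0, 0, 0, 0, 0, 0, 0.7]
}}

```text
time: 9.72
ee_pos: [0.6203, -0.2088, 0.0265]
tcp_rot: [180.0, -0.0, 180.0]
wrist_force: [0.9, -0.0, 0.1]
opening: 0.0599
```

Emit:
{"name": "carry_out", "arguments": {
  "increments": [0, 0, 0, -0.01, 0, 0, 0.7, 0, 0, 0, 0, 0, 0, 0.7]
}}

```text
time: 9.88
ee_pos: [0.6205, -0.2087, 0.0262]
tcp_rot: [180.0, -0.2, 180.0]
wrist_force: [-9.1, 0.6, 2.6]
opening: 0.0597
```

Emit:
{"name": "carry_out", "arguments": {
  "increments": [0, 0, 0, -0.01, 0, 0, 0.7, 0, 0, 0, -0.01, 0, 0, 0.7, 0, 0, 0, 0, 0, 0, 0.7]
}}

```text
time: 10.13
ee_pos: [0.6206, -0.2081, 0.0256]
tcp_rot: [179.9, -0.7, 179.9]
wrist_force: [-29.7, 5.7, 8.7]
opening: 0.0597
```

The basket doesn't move under 30 N (x stays 0.6206), so it is fully home. I back straight off, close the fingers, rise, and go over the blue pad.

Emit:
{"name": "carry_out", "arguments": {
  "increments": [0, 0, 0, 0.03, 0, 0, 0.7, 0, 0, 0, 0.12, 0, 0, 0.7, 0, 0, 0, 0.15, 0, 0, 0.7, 0, 0, 0, 0, 0, -0.2, 0, 0, 0, 0, 0, 0, -0.2, 0, 0, 0, 0, 0, 0, -0.2, 0, 0, 0, 0, 0, 0, -0.2, 0, 0, 0, 0, 0, 0, -0.2, 0]
}}

```text
time: 10.8
ee_pos: [0.5658, -0.2088, 0.2287]
tcp_rot: [-180.0, 0.0, 180.0]
wrist_force: [1.3, 0.2, 0.1]
opening: 0.0001
```

Emit:
{"name": "carry_out", "arguments": {
  "increments": [0, 0, 0, 0, 0.19, 0, 0, 0, 0, 0, 0, 0.2, 0, 0, 0, 0, 0, 0, 0.2, 0, 0, 0, 0, 0, -0.12, 0, 0, 0, 0, 0, 0, -0.12, 0, 0, 0, 0, 0, 0, 0, 0, 0, 0]
}}

```text
time: 11.3
ee_pos: [0.6168, -0.0897, 0.2249]
tcp_rot: [180.0, -0.0, -179.9]
wrist_force: [1.1, -0.4, -0.3]
opening: -0.0002
```

Run:
```python
from h import *
o=monitor.get_obs();print(o["time"],o["ee_pos"],o["tcp_rot"],o["wrist_force"],o["opening"])
T=cam("top");S=cam("side");a=T["pixels"][70:200,190:360];b=S["pixels"][120:250,160:330]
cv2.imwrite("pics/p3.png",cv2.resize(np.hstack([a,b])[...,::-1],None,fx=2.3,fy=2.3,interpolation=cv2.INTER_CUBIC))
```

```text
11.3 [ 0.61680083 -0.0897475   0.22487445] [ 1.79990373e+02 -1.62918648e-02 -1.79888898e+02] [ 1.10835999 -0.40480152 -0.34784777] -0.00016146533016543675
```

View pics/p3.png

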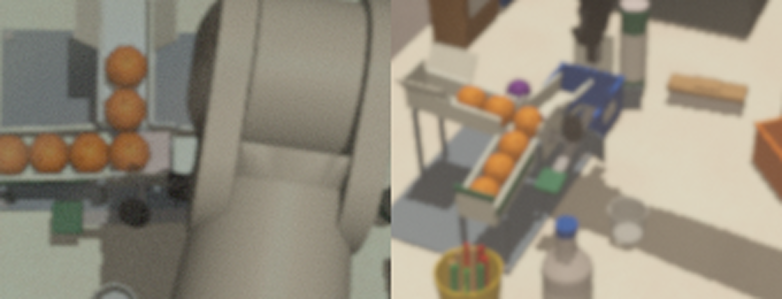

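The picture shows all six balls in place, the lever unmoved (green pad down, px (550,180)), the basket in the bay and the fingers above the blue pad. I shift 10 mm toward the front and press.

Emit:
{"name": "carry_out", "arguments": {
  "increments": [0, 0, 0, 0.05, 0, 0.05, 0, 0, 0, 0, 0, 0, 0.08, 0, 0, 0, 0, 0, 0, 0.08, 0, 0, 0, 0, 0, 0, 0.03, 0, 0, 0, 0, 0, 0, 0.03, 0]
}}

```text
time: 11.82
ee_pos: [0.6035, -0.0912, 0.1723]
tcp_rot: [180.0, -0.0, 180.0]
wrist_force: [0.4, -0.5, 0.7]
opening: 0.0
```

Emit:
{"name": "carry_out", "arguments": {
  "increments": [0, 0, 0, 0, 0, 0.03, 0, 0, 0, 0, 0, 0, 0.03, 0, 0, 0, 0, 0, 0, 0.03, 0, 0, 0, 0, 0, 0, 0.03, 0, 0, 0, 0, 0, 0, 0.02, 0, 0, 0, 0, 0, 0, 0.02, 0]
}}

```text
time: 12.32
ee_pos: [0.6042, -0.0909, 0.14]
tcp_rot: [180.0, -0.0, 180.0]
wrist_force: [0.4, 0.6, -0.5]
opening: 0.0003
```

Emit:
{"name": "carry_out", "arguments": {
  "increments": [0, 0, 0, 0, 0, 0.02, 0, 0, 0, 0, 0, 0, 0.02, 0, 0, 0, 0, 0, 0, 0.01, 0, 0, 0, 0, 0, 0, 0.01, 0, 0, 0, 0, 0, 0, 0, 0]
}}

```text
time: 12.73
ee_pos: [0.604, -0.0908, 0.128]
tcp_rot: [180.0, -0.0, 180.0]
wrist_force: [0.6, 0.8, 0.3]
opening: 0.0001
```

Run:
```python
from h import *
o=monitor.get_obs();print(o["time"],o["ee_pos"],o["wrist_force"])
T=cam("top");S=cam("side");a=T["pixels"][70:200,190:360];b=S["pixels"][120:250,160:330]
cv2.imwrite("pics/p4.png",cv2.resize(np.hstack([a,b])[...,::-1],None,fx=2.3,fy=2.3,interpolation=cv2.INTER_CUBIC))
```

```text
12.7333 [ 0.60403115 -0.09083621  0.12804233] [0.60544029 0.76408658 0.30407361]
```

View pics/p4.png

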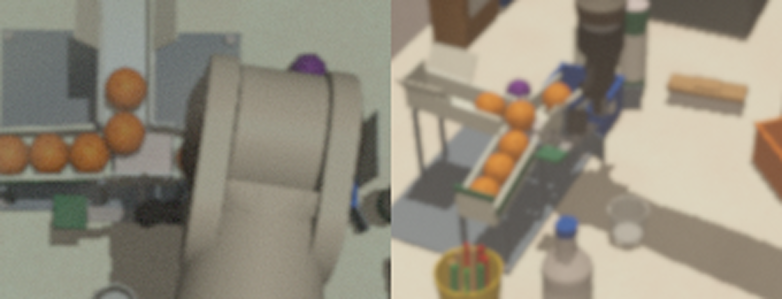

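The gate has tipped: the first ball is running down the blue chute (right px (557,95)), the next is on the gate and the green three are in place. I press on down to the end stop and wait.

Emit:
{"name": "carry_out", "arguments": {
  "increments": [0, 0, 0, 0, 0, 0.01, 0, 0, 0, 0, 0, 0, 0.01, 0, 0, 0, 0, 0, 0, 0.005, 0, 0, 0, 0, 0, 0, 0, 0]
}}

```text
time: 13.17
ee_pos: [0.6045, -0.0908, 0.1249]
tcp_rot: [-180.0, 0.1, -180.0]
wrist_force: [-1.9, 1.2, 8.0]
opening: 0.0
```

Emit:
{"name": "carry_out", "arguments": {
  "increments": [0, 0, 0, 0, 0, 0, 0, 0, 0, 0, 0, 0, 0, 0, 0, 0, 0, 0, 0, 0, 0, 0, 0, 0, 0, 0, 0, 0, 0, 0, 0, 0, 0, 0, 0, 0, 0, 0, 0, 0, 0, 0, 0, 0, 0, 0, 0, 0, 0, 0, 0, 0, 0, 0, 0, 0]
}}

```text
time: 13.83
ee_pos: [0.6045, -0.0909, 0.1249]
tcp_rot: [-180.0, 0.1, 180.0]
wrist_force: [-1.8, 1.2, 8.9]
opening: -0.0001
```

8-9 N against the end stop at z 0.125, so the pad is fully down. I wait a bit more, then lift straight up and back away.

Emit:
{"name": "carry_out", "arguments": {
  "increments": [0, 0, 0, 0, 0, 0, 0, 0, 0, 0, 0, 0, 0, 0, 0, 0, 0, 0, 0, 0, 0, 0, 0, 0, 0, 0, 0, 0, 0, 0, 0, 0, 0, 0, 0, 0, 0, 0, 0, 0, 0, 0, 0, 0, 0, 0, 0, 0, 0, 0, 0, 0, 0, 0, 0, 0]
}}

```text
time: 14.5
ee_pos: [0.6045, -0.0909, 0.1249]
tcp_rot: [-180.0, 0.1, -180.0]
wrist_force: [-1.9, 0.5, 9.0]
opening: 0.0002
```

Emit:
{"name": "carry_out", "arguments": {
  "increments": [0, 0, 0, 0, 0, -0.03, 0, 0, 0, 0, 0, 0, -0.1, 0, 0, 0, 0, 0, 0, -0.2, 0, 0, 0, 0, 0, 0, -0.2, 0, 0, 0, 0, 0, 0, -0.2, 0, 0, 0, 0, 0.19, 0, 0, 0, 0, 0, 0, 0.19, 0, 0, 0, 0, 0, 0, 0.19, 0, 0, 0]
}}

```text
time: 15.17
ee_pos: [0.4901, -0.091, 0.2698]
tcp_rot: [-180.0, 0.0, -180.0]
wrist_force: [-0.2, 0.0, 1.0]
opening: -0.0001
```

Emit:
{"name": "carry_out", "arguments": {
  "increments": [0, 0, 0, 0.19, 0, 0, 0, 0, 0, 0, 0.19, 0, 0, 0, 0, 0, 0, 0.1, 0, 0, 0, 0, 0, 0, 0, 0, 0, 0, 0, 0, 0, 0, 0, 0, 0, 0, 0, 0, 0, 0, 0, 0, 0, 0, 0, 0, 0, 0, 0]
}}

```text
time: 15.75
ee_pos: [0.395, -0.0909, 0.2692]
tcp_rot: [180.0, -0.0, -180.0]
wrist_force: [-0.1, -0.1, -0.8]
opening: 0.0001
```

Run:
```python
from h import *
o=monitor.get_obs();print(o["time"],o["ee_pos"],o["wrist_force"])
def balls(p): return [np.round(r["point"],3).tolist() for r in vision.look_for(p,"ball1") if r["confidence"]>.3]
T=cam("top");S=cam("side");print(balls(T));print(balls(S))
a=T["pixels"][60:230,165:365];b=S["pixels"][110:280,150:350]
cv2.imwrite("pics/p5.png",cv2.resize(np.hstack([a,b])[...,::-1],None,fx=2,fy=2,interpolation=cv2.INTER_CUBIC))
c=cloud(T);i=T["pixels"];hsv=cv2.cvtColor(i,cv2.COLOR_RGB2HSV);bl=(hsv[...,0]>100)&(hsv[...,0]<128)&(hsv[...,1]>130)
m=np.zeros(bl.shape,bool);m[115:180,296:348]=1
B=c[m&bl&(c[...,2]>.065)&(c[...,2]<.095)];print("rim",cv2.minAreaRect((B[:,:2]*1000).astype(np.float32)),B.min(0),B.max(0))
m[:]=0;m[145:178,265:296]=1;P=c[m&bl&(c[...,2]>.1)];print("pad",np.median(P,0))
for _ in range(6): U=cam("top")
dif=np.abs(U["pixels"].astype(int)-i).max(-1);print("change",(dif[110:180,165:350]>40).sum());print(balls(U))
```

```text
15.75 [ 0.39498081 -0.09088991  0.26917997] [-0.13114012 -0.14120559 -0.82838018]
[[0.679, 0.059, 0.159], [0.666, -0.244, 0.049], [0.681, 0.155, 0.143], [0.685, 0.109, 0.151], [0.811, -0.226, 0.042]]
[[0.685, 0.16, 0.141], [0.819, -0.223, 0.04]]
rim ((692.3699951171875, -208.47259521484375), (133.0318145751953, 122.49759674072266), 89.40277099609375) [ 0.63048531 -0.27469668  0.0677489 ] [ 0.75358617 -0.14134576  0.0864332 ]
pad [ 0.60926422 -0.09130493  0.12180248]
change 0
[[0.666, -0.244, 0.048], [0.684, 0.155, 0.142], [0.684, 0.107, 0.15], [0.721, -0.225, 0.046], [0.659, -0.176, 0.047], [0.681, 0.062, 0.16], [0.812, -0.227, 0.043]]
```

View pics/p5.png

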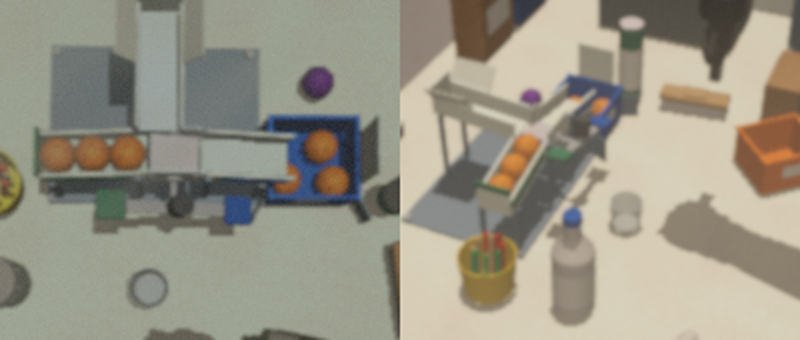

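The picture shows three balls in the basket (left px (320,145), (332,182), (288,180)) and three still in the green chute. The lever is tipped to blue, with no change over 0.3 s. I hand the job in.

```bash
python3 -c "
from h import *
print(ticket.job_done())"
```

```text
the job is handed in; nothing more can be done
None
```

I pushed the blue basket home into its bay, then pressed the blue pad down to its end stop. The three waiting balls ran down the blue chute and lie still in the basket. I handed the job in at about 16 s.

**Basket home:** it did not move when I pushed again with 30 N, so I took it as seated. The camera put its centre 2–4 mm short of my calculated home position (x 0.691–0.692 against about 0.695, and y -0.208 against about -0.212). That is within the calibration error and the play between the guides.

**Lever and balls:**
- The pad is fully down at 122 mm.
- The three green-chute balls are still in place.
- Nothing changed between pictures 0.3 s apart.
- The first top-view detection found only one of the three basket balls. The second found all three, and the picture shows them too.

**Surroundings:** the fingers touched only the basket and the blue pad. The purple ball, the orange basket and the bystanders in the last picture look undisturbed; I did not measure their positions. The iron and the carton were outside or mostly outside that crop, so I did not check them at the end.

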